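# Lever a heavy stirrer up onto its folding stand

## Task

Prise up the front of the heavy stirrer so that its spring-loaded folding stand drops down under it: set the ridged fulcrum block on the bench in front of the lug, lay the pry bar over its ridge with the toe under the lug, and lever the stirrer up until the stand swings out. Then let the stirrer down onto its stand, draw the bar out and leave it lying flat on the bench, touching neither the stirrer nor the block and with its toe well away from the lug. Only the bar may lift the stirrer: keep the gripper off it, do not shove it out of its place, and leave the tip box, the well plate and the sample box where they are.

Things in the scene. Friction and masses are not known exactly. Their poses are not given: they have to be found in the camera images.
- stirrer: Heavy white box-shaped magnetic stirrer, about 3 kg, loose on the bench, 180 x 170 mm, 94 mm high, on four 24 mm high feet; origin on the bench under its centre, z up; its front (two black knobs, lug) faces its -x. Lifted at the lug, which takes about 15 N, it tips on its rear feet at x = +75 mm. The space under its front is free between the front feet (y = +-70 mm)
- lug_edge (a point): middle of the front edge, on the underside, of the lug: a dark steel tongue 7 mm thick and 70 mm wide (y -35 to +35 mm) that sticks out of the foot of the stirrer's front by 27 mm, to x = -117 mm; its underside is 24 mm above the bench at the start; axes as stirrer (+x points in under the stirrer)
- stand (a joint): folding stand under the stirrer: two 31 mm legs at y = +-50 mm on a cross axle by the front feet, with a light spring. About 0 = folded back, feet on the bench. As the front rises the legs swing out by themselves; with the lug some 25 mm above its start they snap past upright to the stop at 1.24 rad, and the lowered stirrer stands on them, front up about 6 degrees
- pry_bar: steel pry bar, 220 mm long (x), 22 mm wide (y), 12 mm thick (z), 0.25 kg; black rubber sleeve 26 mm wide, 16 mm thick over x = -112 to -46 mm; the last 40 mm at +x taper to a 6 mm thick toe. Origin in the middle of its underside; lies flat on the bench at the start. Balances about 23 mm from its middle towards the sleeve
- bar_toe (a point): tip of the toe, at x = +110 mm, mid-thickness; axes as pry_bar
- bar_handle (a point): top of the rubber sleeve at x = -85 mm, where the bar can be pressed down; levering takes about 10 N there and 45 mm of travel
- fulcrum: aluminium fulcrum block, 0.4 kg: foot 60 mm (x) by 50 mm (y), 12 mm high, narrowing to a round ridge (radius 11 mm) along y over the whole 50 mm; upright end faces at y = +-25 mm. Origin in the middle of the underside
- ridge (a point): middle of the top of the ridge, 36 mm above the underside. With the ridge some 55 mm in front of the lug's edge and the toe some 15 mm under the lug, the bar at first slopes up to the handle by about 22 degrees; the stand snaps out when the bar is about level or a little past it, the sleeve still clear of the bench
- tip_box: bystander: open pipette tip box, 82 x 122 x 68 mm, origin in the middle of its underside
- well_plate: bystander: white well plate, 86 x 128 x 30 mm, origin in the middle of its underside
- sample_box: bystander: grey sample box with a clear lid and white tubes, 88 x 126 x 52 mm, origin in the middle of its underside
Mind the look-alikes: they are no part of the job. Several things look just like the fulcrum: the one meant starts nearest to the robot's base.

How it is judged:
By the outcome, as a careful person would: the job done as asked, in the order asked, and still so for the second after the job is handed in, with the robot touching nothing.
It also fails if it takes over 72 s, if anything falls off the work surface, if the arm or the gripper's body presses on something with over 40 N, if the wrist force passes 120 N, or if a joint passes its speed limit or range.

## Robot

A 6-joint arm with a two-finger parallel gripper is mounted at the origin on a cart in front of the work surface, level with it; the furniture and walls round the work are solid. World frame = base frame: x ahead of the robot, y to its left, z up, the work surface at z = 0. Lengths are in mm, angles in rad, forces in N, time in s.
With the tool pointing down it reaches from about 350 to 775 mm from the base axis. Payload 7.3 kg.
Tool frame: the origin (TCP) lies at the very end of the fingers, on their centre line; the grasp point (between the pads) lies 19 mm behind it; x points along the fingers, y is the direction in which the jaws open and shut, and the axes are right-handed (so a half turn about x gives the same grasp; the last joint's range is limited). The gripper opens to 92 mm and grips with 3 to 60 N. Pads are 19 mm wide; open, the fingers measure 130 mm over their backs; the gripper's body (75 mm by 190 mm) begins 47 mm behind the grasp point.
Start: joints at [0.975, 0.342, 1.524, -0, 1.275, -0.146], TCP at [228.251, 472.807, 226.741] pointing down, gripper open.
Joint ranges: [-2.53, 2.53], [-0.77, 2.02], [0.04, 2.7], [-1, 4.14], [0.28, 2.66], [-3.11, 3.11]. Speed limits (rad/s): [2.57, 2.57, 3.14, 3.14, 3.14, 3.14].

## Interface

Orientations are given as [roll, pitch, yaw] about the fixed x, y, z axes, in that order (R = Rz(yaw) Ry(pitch) Rx(roll)).
In Python, from plant import bot gives the robot as it stands.
- The arm moves only by the tool step_arm, never from a script. Its argument "targets" is a list that holds one entry, the list of rows, each a list of 4 numbers: the shift along the tool's x, y, z in m, then the turn about the tool's x in degrees. A call has exactly 5 rows; each row is the pose to reach, as a shift and turn from the pose measured when the call began, along the tool's axes at that moment; what a row does not reach only later rows make up. A row lasts 1/12 s, in which the tool goes at most 41.7 mm and 7.16 degrees, less where a joint would pass 70% of its speed; a pose out of reach is approached as far as the arm can. A call with a gripper value outside its range is refused whole. "jaw" is the closure, from 0 (fully open) to 1 (shut), set as the call begins (left out, the last holds). The fingers move at their own pace and stop on an object; the grip force is fixed at half the most. Time passes only in rows, so rows that repeat a pose let the fingers close, or fill a call up. It gives the time, the measured TCP pose, the force and the opening at its end, in the units of the state.
- bot.get_obs(): the state, without advancing time (a new reading comes with each control period).
- bot.capture(name): name is "scene" or "top" or "wrist"; returns a dict with "color" (384x512x3 uint8, red, green, blue), "depth" (384x512 float32, mm along the optical axis (not along the pixel's ray), 0 where there is no reading), "fov_y" (degrees; the focal length in pixels is half the picture's height over the tangent of half this angle, whatever the lens; pixels are square), "cx", "cy" (the principal point, pixels), "rvec" (rotation vector, rad) and "tvec" (3), from world to camera coordinates, as OpenCV has them. Camera axes: x right, y down, z forward; pixel columns grow to the right and rows downward; lengths in mm; the calibration is good to about 2 mm. The wrist camera is an equidistant fisheye: a pixel r from the principal point sees the ray r / f radians off the axis. A picture is of the moment at which its call begins.
- bot.close_job(): hands the job in, once; it reports no verdict.
The state is a dict: "time": time; "joint_positions": joint angles; "dq": joint speeds; "tau": joint torques, N m; "tool_pos": TCP position; "tcp_rot": TCP orientation; "contact_force": force on the tool from outside, world axes, zero at the start; "moment": the same for the moment, N m; "grip_width": finger opening in mm.
Only numpy, scipy, OpenCV 4.12 (cv2) and the standard library are available. Lean on these libraries where they do the work, as an engineer would, in place of code of your own. Each camera call takes 0.05 s, during which the arm holds its last target. There are 200 camera calls.

## Working session

There is one attempt and no reset: what is moved stays moved. The work goes in short steps, Python scripts to look and compute and a tool call to move; the robot and the scene stay as the last step left them, time stands still between calls to the robot, and variables do not carry over. Pictures are saved under pics/ and viewed, about 8 in all and at most 12, crops included, and the job is handed in when it is done.

Besides the shell and the picture viewer there is one more tool, called in YAML: its name, and indented under it one key for each argument. step_arm: Moves the arm, as the interface text tells. Its arguments: {"type":"object","properties":{"targets":{"type":"array","items":{"type":"array","items":{"type":"array","items":{"type":"number"}}}},"jaw":{"type":"number"}},"required":["targets"]}

```bash
mkdir -p pics; ls; cat > h.py <<'E'
import numpy as np, cv2
from plant import bot
def cap(n,fn):
    c=bot.capture(n); cv2.imwrite(f'pics/{fn}.png',cv2.cvtColor(c['color'],cv2.COLOR_RGB2BGR)); np.save(f'pics/{fn}.npy',c,allow_pickle=True); return c
def load(fn): return np.load(f'pics/{fn}.npy',allow_pickle=True).item()
def w(c,u,v,d=None,z=None):
    f=c['color'].shape[0]/2/np.tan(np.radians(c['fov_y'])/2)
    R=cv2.Rodrigues(np.array(c['rvec'],float))[0]; t=np.array(c['tvec'],float).ravel()
    r=np.array([(u-c['cx'])/f,(v-c['cy'])/f,1.])
    o=-R.T@t; q=R.T@r
    if z is not None: return o+q*(z-o[2])/q[2]
    if d is None: d=float(c['depth'][int(round(v)),int(round(u))])
    return o+q*d
def cloud(c):
    f=c['color'].shape[0]/2/np.tan(np.radians(c['fov_y'])/2)
    R=cv2.Rodrigues(np.array(c['rvec'],float))[0]; t=np.array(c['tvec'],float).ravel()
    h,wd=c['depth'].shape; u,v=np.meshgrid(np.arange(wd),np.arange(h)); d=c['depth']
    P=np.stack([(u-c['cx'])/f*d,(v-c['cy'])/f*d,d],-1)-t
    P=P@R; P[d<=0]=np.nan; return P
E
python3 - <<'E'
from h import *
a=cap('top','top1'); b=cap('scene','sc1')
im=np.hstack([cv2.imread('pics/top1.png'),cv2.imread('pics/sc1.png')])
for n in('top1','sc1'): cv2.imwrite(f'pics/{n}_b.png',cv2.resize(cv2.imread(f'pics/{n}.png'),(800,600),interpolation=cv2.INTER_CUBIC))
print(bot.get_obs()); 
for c in(a,b): print(c['fov_y'],c['cx'],c['cy'],c['rvec'],c['tvec'])
E
```

```text
pics
{'time': 0.1, 'joint_positions': array([ 9.75015775e-01,  3.42641105e-01,  1.52490991e+00,  1.34864213e-05,
        1.27538975e+00, -1.46029593e-01]), 'dq': array([ 1.65580061e-03, -1.22534357e-03, -3.27758448e-03,  9.73068754e-04,
       -4.07866930e-05, -3.05081041e-04]), 'tau': array([ 2.07288984e-03, -4.32001269e+01, -2.44696140e+01,  7.20398873e-02,
        5.26024529e-02, -6.43196677e-05]), 'tool_pos': array([228.02845553, 472.49994634, 226.12469616]), 'tcp_rot': array([-1.72639226,  1.56944815, -2.17614715]), 'contact_force': array([ 0.38402249,  0.2746968 , -0.02455859]), 'moment': array([ 0.02758334,  0.0173415 , -0.0240302 ]), 'grip_width': 91.71832643753785}
51.62087564693481 254.3680618050187 193.01844423522996 [ 2.01905432 -2.2073287   0.22807269] [  52.08773151  560.52696168 1226.12544744]
51.47122059456265 252.70400234740595 192.81902383679233 [ 1.8209083  -1.04784823  0.68334782] [-263.64802637  283.75730279 1084.37262976]
```

View pics/top1_b.png

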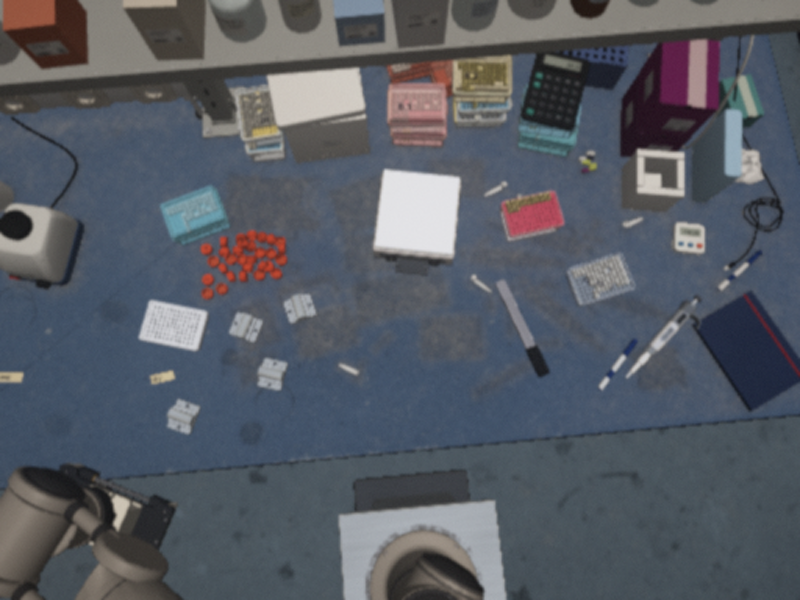

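View pics/sc1_b.png

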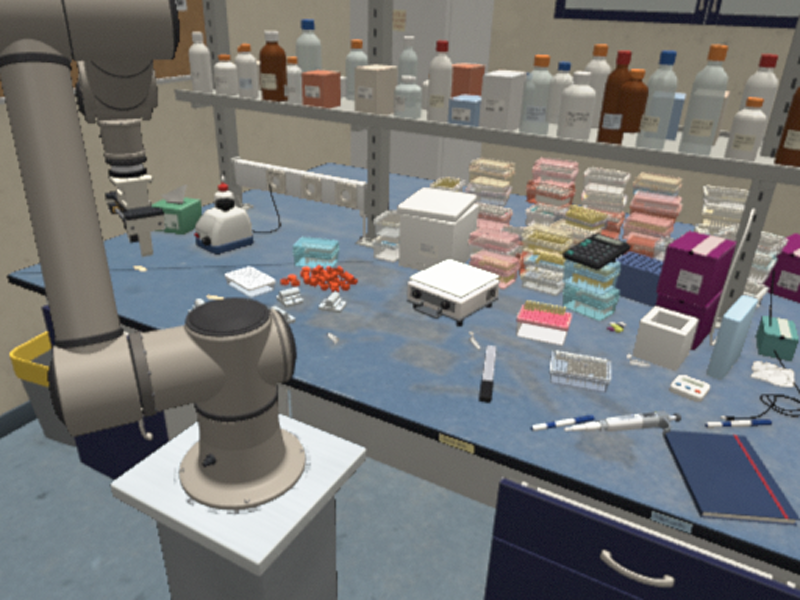

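The top view shows the stirrer (418,215), with its lug at (412,266), and the bar from (503,284), the toe, to (540,368), the sleeve. Four blocks look alike: (246,326), (299,307), (271,374) and (183,416). (271,374) looks nearest to the base. I'll measure them and confirm in an enlarged crop.

```bash
python3 - <<'E'
from h import *
c=load('top1'); k=512/800
for n,(u,v) in dict(f1=(246,326),f2=(299,307),f3=(271,374),f4=(183,416)).items():
    p=w(c,u*k,v*k,z=20); print(n,p.round(),np.hypot(*p[:2]).round(), )
P=cloud(c); 
def mask(x0,x1,y0,y1,z0,z1):
    return (P[...,0]>x0)&(P[...,0]<x1)&(P[...,1]>y0)&(P[...,1]<y1)&(P[...,2]>z0)&(P[...,2]<z1)
def rect(m,n):
    q=P[m][:,:2].astype(np.float32); print(n,len(q),cv2.minAreaRect(q),'zmed',np.median(P[m][:,2]))
s=w(c,418*k,215*k,z=94); print('st',s)
rect(mask(s[0]-130,s[0]+130,s[1]-130,s[1]+130,80,110),'stirrer')
f=w(c,271*k,374*k,z=20)
rect(mask(f[0]-50,f[0]+50,f[1]-50,f[1]+50,5,50),'ful'); rect(mask(f[0]-50,f[0]+50,f[1]-50,f[1]+50,28,50),'ridge')
b=w(c,522*k,328*k,z=12); print('bar',b)
for n,u,v in(('toe',502,283),('end',541,371),('lugL',397,268),('lugR',430,270)): print(n,w(c,u*k,v*k,z=12 if n in('toe','end') else 31).round())
rect(mask(b[0]-130,b[0]+130,b[1]-60,b[1]+60,6,30),'bar')
im=cv2.imread('pics/top1.png')
cr=[cv2.resize(im[y:y+110,x:x+130],(390,330)*1,interpolation=cv2.INTER_CUBIC) for x,y in((95,175),(300,160))]
cr+= [cv2.resize(im[100:185,220:320],(390,330),interpolation=cv2.INTER_CUBIC)]
cv2.imwrite('pics/cr1.png',np.vstack([np.hstack(cr[:2]),np.hstack([cr[2],cr[2]*0])])[:600])
E
```

```text
f1 [547. 326.  20.] 637.0
f2 [578. 211.  20.] 615.0
f3 [441. 278.  20.] 521.0
f4 [371. 462.  20.] 592.0
st [734.41925615 -56.07545578  94.        ]
stirrer 2516 ((740.9503173828125, -55.09698486328125), (165.998779296875, 175.43893432617188), 78.68317413330078) zmed 92.63708928642497
ful 319 ((443.5221252441406, 275.55364990234375), (94.87342834472656, 92.58238983154297), 6.252581596374512) zmed 16.156515260928057
ridge 99 ((440.6236877441406, 277.6414794921875), (50.49790954589844, 21.272340774536133), 74.19642639160156) zmed 33.27635040906857
bar [ 491.88748667 -257.58024051   12.        ]
toe [ 593. -227.   12.]
end [ 398. -285.   12.]
lugL [642.  -4.  31.]
lugR [631. -74.  31.]
bar 476 ((495.8558349609375, -256.2608642578125), (251.34393310546875, 108.92718505859375), 2.814321279525757) zmed 11.68287065531196
```

View pics/cr1.png

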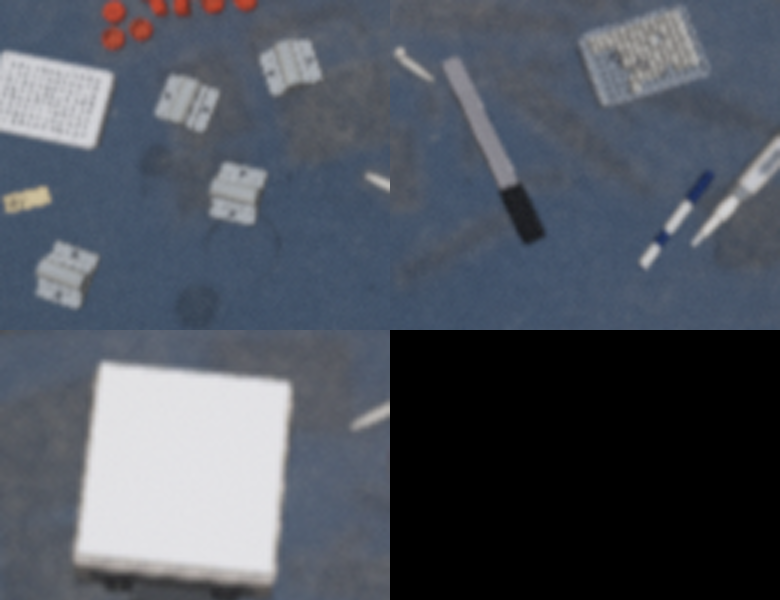

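The crop shows four identical ridged blocks. The one at (237,193), which is (271,374) in the full view, is the target: it is 521 mm from the base and the others are at least 592 mm away. Next I'll compute the approach.

```bash
cat >> h.py <<'E'
from scipy.spatial.transform import Rotation as Ro
def go(x,y,z,head):
    """shift/turn to bring TCP to x,y,z with the jaw axis perpendicular to heading `head` (deg); gripped thing's x along head"""
    o=bot.get_obs(); R=Ro.from_euler('xyz',o['tcp_rot']).as_matrix(); p=np.array(o['tool_pos'])
    s=R.T@(np.array([x,y,z])-p)
    want=np.radians(head+90); yw=np.arctan2(R[1,1],R[0,1])
    d=np.degrees(want-yw); d=(d+90)%180-90
    t=-d # tool x points down
    print('t',round(o['time'],2),'tcp',p.round(1),'jawhead',round(np.degrees(yw)-90,1),'tilt',R[:,0].round(4),'w',round(o['grip_width'],1),'q6',round(o['joint_positions'][5],2),'F',np.round(o['contact_force'],1))
    print(' -> shift m',(s/1000).round(4),'turn',round(t,1))
E
python3 - <<'E'
from h import *
go(441,277,130,-15.8); c=load('top1'); P=cloud(c); k=512/800
def mask(x0,x1,y0,y1,z0,z1):
    return (P[...,0]>x0)&(P[...,0]<x1)&(P[...,1]>y0)&(P[...,1]<y1)&(P[...,2]>z0)&(P[...,2]<z1)
E
```

```text
t 0.1 tcp [228.  472.5 226.1] jawhead -25.8 tilt [-8.0e-04 -1.1e-03 -1.0e+00] w 91.7 q6 -0.15 F [ 0.4  0.3 -0. ]
 -> shift m [ 0.0962 -0.0833  0.2768] turn -10.0
```

step_arm:
  targets:
    - [[0.01,-0.01,0.04,-2],[0.025,-0.02,0.075,-5],[0.04,-0.035,0.11,-8],[0.055,-0.05,0.145,-10],[0.06,-0.055,0.17,-10]]

```text
time: 0.52
tool_pos: [357.2, 345.6, 163.8]
tcp_rot: [-2.049, 1.565, -2.324]
contact_force: [-0.2, 0.2, 0.3]
grip_width: 92.0
```

```bash
python3 - <<'E'
from h import *
go(441,277,130,-15.8)
E
```

```text
t 0.52 tcp [357.2 345.6 163.8] jawhead -15.7 tilt [-0.0042 -0.0045 -1.    ] w 92.0 q6 -0.68 F [-0.2  0.2  0.3]
 -> shift m [ 0.0338 -0.0431  0.0993] turn 0.1
```

Works as modelled. I'll move over the block and check with the wrist camera.

step_arm:
  targets:
    - [[0.01,-0.015,0.035,0],[0.02,-0.03,0.07,0],[0.034,-0.043,0.099,0],[0.034,-0.043,0.099,0],[0.034,-0.043,0.099,0]]

```text
time: 0.93
tool_pos: [441.1, 275.7, 128.6]
tcp_rot: [-2.189, 1.562, -2.466]
contact_force: [-0.1, 0.8, 0.2]
grip_width: 91.9
```

```bash
cat >> h.py <<'E'
def wf(c,u,v,z):
    "wrist fisheye pixel -> world at height z"
    f=c['color'].shape[0]/2/np.tan(np.radians(c['fov_y'])/2)
    R=cv2.Rodrigues(np.array(c['rvec'],float))[0]; t=np.array(c['tvec'],float).ravel()
    a,b=u-c['cx'],v-c['cy']; r=np.hypot(a,b); th=r/f
    q=R.T@np.array([np.sin(th)*a/r,np.sin(th)*b/r,np.cos(th)]); o=-R.T@t
    return o+q*(z-o[2])/q[2]
def wcloud(c):
    f=c['color'].shape[0]/2/np.tan(np.radians(c['fov_y'])/2)
    R=cv2.Rodrigues(np.array(c['rvec'],float))[0]; t=np.array(c['tvec'],float).ravel()
    d=c['depth'];h,wd=d.shape; u,v=np.meshgrid(np.arange(wd)-c['cx'],np.arange(h)-c['cy'])
    r=np.hypot(u,v)+1e-9; tt=np.tan(r/f); P=np.stack([u/r*tt*d,v/r*tt*d,d],-1)-t
    P=P@R; P[(d<=0)]=np.nan; return P
def sel(P,x,y,rad,z0,z1):
    m=(np.hypot(P[...,0]-x,P[...,1]-y)<rad)&(P[...,2]>z0)&(P[...,2]<z1); return P[m]
E
python3 - <<'E'
from h import *
go(441,277,130,-15.8); c=cap('wrist','w1'); P=wcloud(c)
for z0 in(5,30):
    q=sel(P,441,277,45,z0,45); print(z0,len(q),cv2.minAreaRect(q[:,:2].astype(np.float32)),q[:,2].max())
cv2.imwrite('pics/w1b.png',cv2.resize(cv2.imread('pics/w1.png'),(700,525)))
E
```

```text
t 0.93 tcp [441.1 275.7 128.6] jawhead -15.9 tilt [-0.0068 -0.0054 -1.    ] w 91.9 q6 -0.88 F [-0.1  0.8  0.2]
 -> shift m [-0.0014  0.0012 -0.0004] turn -0.1
5 3278 ((444.6938781738281, 277.6799621582031), (50.16337203979492, 60.35305404663086), 72.57762908935547) 37.643955300883974
30 1148 ((444.5481872558594, 277.6562194824219), (50.02735137939453, 19.65041732788086), 72.53218841552734) 37.643955300883974
```

View pics/w1b.png

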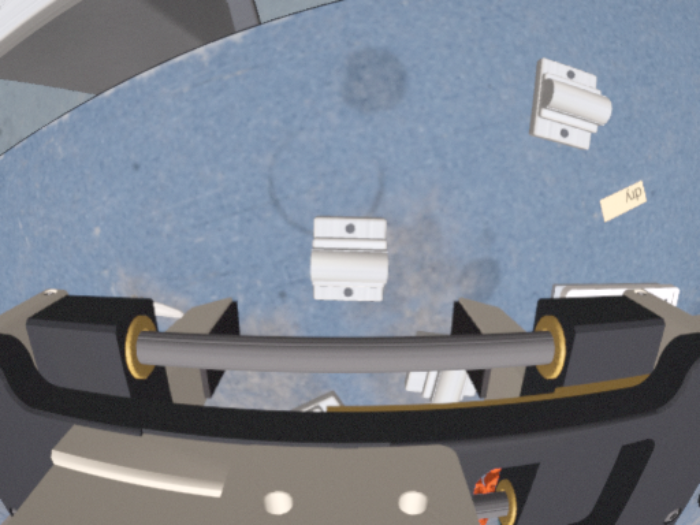

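The wrist view shows the block centred at (349,258), between the fingers, with a look-alike at (572,103). The depth gives its centre at (444.6, 277.7) and heading -17.4°. I'll descend and grip.

step_arm:
  targets:
    - [[0.03,0.0035,0.004,1.5],[0.06,0.0035,0.004,1.5],[0.09,0.0035,0.004,1.5],[0.112,0.0035,0.004,1.5],[0.12,0.0035,0.004,1.5]]

```text
time: 1.4
tool_pos: [441.9, 278.9, 6.8]
tcp_rot: [-2.272, 1.559, -2.572]
contact_force: [-0.2, -0.4, -0.5]
grip_width: 91.9
```

step_arm:
  targets:
    - [[0,0,0,0],[0,0,0,0],[0,0,0,0],[0,0,0,0],[0,0,0,0]]
  jaw: 1

```text
time: 1.82
tool_pos: [442.6, 279.3, 8.2]
tcp_rot: [-2.232, 1.561, -2.531]
contact_force: [-0.0, 0.3, 0.7]
grip_width: 62.8
```

step_arm:
  targets:
    - [[0,0,0,0],[0,0,0,0],[-0.01,0,0,0],[-0.03,0,0,0],[-0.05,0,0,0]]

```text
time: 2.23
tool_pos: [442.1, 279.2, 58.3]
tcp_rot: [-2.287, 1.558, -2.588]
contact_force: [-0.3, 0.1, -4.4]
grip_width: 49.7
```

```bash
python3 - <<'E'
from h import *
# block held; carry to standoff where wrist can see lug
h=-10.5; xs=np.array([np.cos(np.radians(h)),np.sin(np.radians(h))]); L=np.array([628,-35]); p=L-110*xs; print(p)
go(p[0],p[1],60,h)
# stirrer top from top cam with finer fit
c=load('top1'); P=cloud(c); q=sel(P,741,-55,110,86,100)
r=cv2.minAreaRect(q[:,:2].astype(np.float32)); print(r)
E
```

```text
[519.84196017 -14.9540922 ]
t 2.23 tcp [442.1 279.2  58.3] jawhead -17.2 tilt [-0.0106 -0.0066 -0.9999] w 49.7 q6 -0.85 F [-0.3  0.1 -4.4]
 -> shift m [-0.0006 -0.258   0.1612] turn -6.7
((742.4232177734375, -54.90916442871094), (162.02479553222656, 172.72027587890625), 78.59506225585938)
```

step_arm:
  targets:
    - [[0,-0.03,0.02,-2],[0,-0.062,0.04,-4],[0,-0.094,0.06,-6.7],[0,-0.126,0.08,-6.7],[0,-0.155,0.098,-6.7]]

```text
time: 2.65
tool_pos: [489.9, 100.2, 59.4]
tcp_rot: [-2.407, 1.558, -2.59]
contact_force: [0.3, 0.8, -3.4]
grip_width: 49.9
```

```bash
python3 - <<'E'
from h import *
go(520,-15,60,-10.5)
E
```

```text
t 2.65 tcp [489.9 100.2  59.4] jawhead -10.5 tilt [-0.0108 -0.0067 -0.9999] w 49.9 q6 -1.33 F [ 0.3  0.8 -3.4]
 -> shift m [-1.000e-04 -1.078e-01  5.050e-02] turn 0.0
```

step_arm:
  targets:
    - [[0,-0.035,0.017,0],[0,-0.07,0.034,0],[0,-0.1,0.046,0],[0,-0.108,0.05,0],[0,-0.108,0.05,0]]

```text
time: 3.07
tool_pos: [520.0, -17.7, 60.2]
tcp_rot: [-2.363, 1.558, -2.55]
contact_force: [-0.8, 0.3, -2.6]
grip_width: 49.6
```

```bash
python3 - <<'E'
from h import *
go(520,-15,60,-10.5)
c=cap('wrist','w2'); P=wcloud(c); a=cap('scene','s2'); S=cloud(a)
for n,Q in(('w',P),('s',S)):
  for z0,z1,nm in((85,100,'top'),(27,36,'lug')):
    q=sel(Q,*((741,-55,130) if nm=='top' else (632,-37,50)),z0,z1)
    if len(q)>5: print(n,nm,len(q),cv2.minAreaRect(q[:,:2].astype(np.float32)),np.median(q[:,2]))
cv2.imwrite('pics/w2b.png',np.hstack([cv2.resize(cv2.imread('pics/w2.png')[:,60:460],(400,384)),cv2.resize(cv2.imread('pics/s2.png')[150:280,200:340],(400,384),interpolation=cv2.INTER_CUBIC)]))
E
```

```text
t 3.07 tcp [520.  -17.7  60.2] jawhead -10.7 tilt [-0.0104 -0.007  -0.9999] w 49.6 q6 -1.55 F [-0.8  0.3 -2.6]
 -> shift m [ 0.0001  0.0026 -0.0004] turn -0.2
s top 663 ((745.0933837890625, -56.13702392578125), (166.75485229492188, 175.04229736328125), 77.77803802490234) 94.92309252749676
s lug 77 ((643.4414672851562, -42.35790252685547), (75.29314422607422, 38.75503158569336), 79.4779052734375) 31.49622041707846
```

View pics/w2b.png

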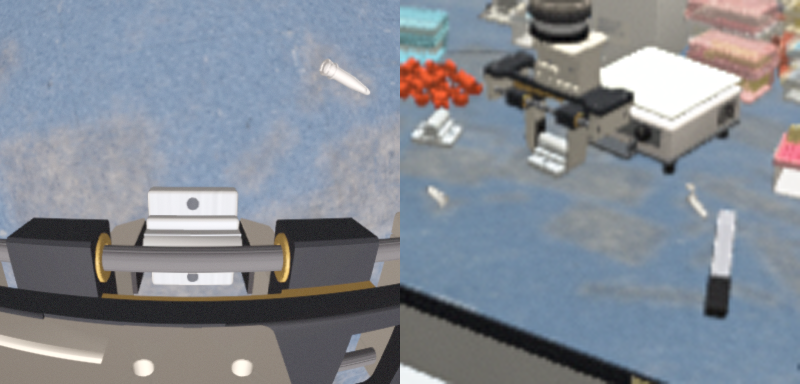

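The wrist camera faces back towards the robot, and the block is held squarely at (193,235). I'll turn it 180° to see the lug and stirrer front at close range.

step_arm:
  targets:
    - [[-0.02,0,0,7],[-0.03,0,0,14],[-0.04,0,0,21],[-0.04,0,0,28],[-0.04,0,0,35]]

```text
time: 3.58
tool_pos: [519.1, -12.6, 100.6]
tcp_rot: [-1.874, 1.558, -2.672]
contact_force: [0.1, 0.2, -4.7]
grip_width: 49.4
```

step_arm:
  targets:
    - [[0,0,0,7],[0,0,0,14],[0,0,0,21],[0,0,0,28],[0,0,0,35]]

```text
time: 4.0
tool_pos: [518.3, -10.5, 100.6]
tcp_rot: [-1.332, 1.557, -2.745]
contact_force: [0.2, -1.9, -3.9]
grip_width: 49.6
```

step_arm:
  targets:
    - [[0,0,0,7],[0,0,0,14],[0,0,0,21],[0,0,0,28],[0,0,0,35]]

```text
time: 4.42
tool_pos: [517.5, -8.4, 100.5]
tcp_rot: [-0.785, 1.557, -2.812]
contact_force: [0.5, 0.3, -3.8]
grip_width: 50.0
```

step_arm:
  targets:
    - [[0,0,0,7],[0,0,0,14],[0,0,0,21],[0,0,0,28],[0,0,0,35]]

```text
time: 4.83
tool_pos: [516.7, -6.4, 100.5]
tcp_rot: [-0.226, 1.556, -2.868]
contact_force: [0.3, 0.2, -4.0]
grip_width: 49.9
```

step_arm:
  targets:
    - [[0,0,0,7],[0,0,0,14],[0,0,0,21],[0,0,0,28],[0,0,0,35]]

```text
time: 5.25
tool_pos: [516.0, -4.3, 100.5]
tcp_rot: [0.34, 1.555, -2.917]
contact_force: [-0.1, 0.1, -4.4]
grip_width: 50.0
```

```bash
python3 - <<'E'
from h import *
go(520,-15,60,-11.3)
c=cap('wrist','w3'); P=wcloud(c)
for z0,z1,nm in((88,100,'top'),(28,36,'lug')):
    q=sel(P,*((741,-55,130) if nm=='top' else (630,-37,60)),z0,z1)
    if len(q)>5: print(nm,len(q),cv2.minAreaRect(q[:,:2].astype(np.float32)),np.median(q[:,2]))
f=sel(P,660,-40,100,45,80); f=f[np.hypot(f[:,0]-520,f[:,1]+15)>60]
if len(f)>50: v=cv2.fitLine(f[:,:2].astype(np.float32),cv2.DIST_HUBER,0,.01,.01).ravel(); print('front',len(f),v,np.degrees(np.arctan2(v[1],v[0])))
m=sel(P,520,-16,60,20,110); print('blk',len(m)); 
cv2.imwrite('pics/w3b.png',cv2.resize(cv2.imread('pics/w3.png'),(700,525)))
E
```

```text
t 5.25 tcp [516.   -4.3 100.5] jawhead -186.6 tilt [-0.0157 -0.0036 -0.9999] w 50.0 q6 1.54 F [-0.1  0.1 -4.4]
 -> shift m [ 0.0404  0.0099 -0.0059] turn 4.7
top 140 ((648.3140258789062, -108.53366088867188), (20.007413864135742, 3.767451524734497), 89.84803771972656) 92.00316218480003
lug 2970 ((645.3131103515625, -37.85124969482422), (75.63064575195312, 29.672588348388672), 78.88285064697266) 30.871640255491293
front 4214 [ 1.6772190e-01  9.8583436e-01  6.5233411e+02 -5.7522560e+01] 80.344604
blk 3929
```

View pics/w3b.png

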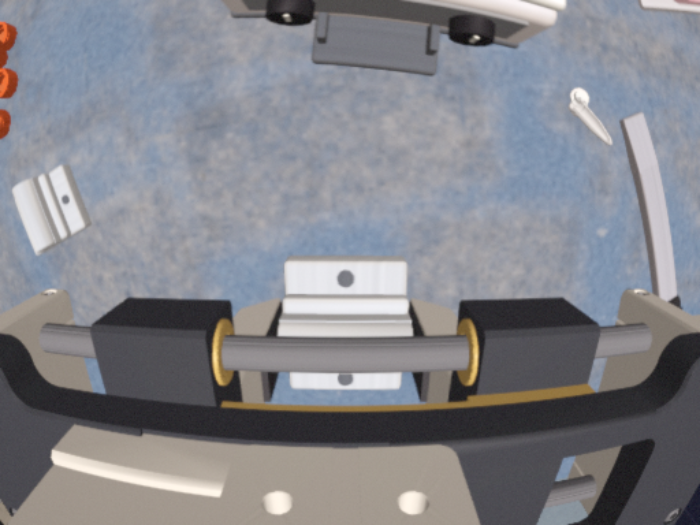

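The stirrer front shows its knobs at (290,8) and (472,28). The lug's front edge runs from (311,62) to (436,75), and the held block is at (346,330). I'll compute the lug edge and the placing goal.

```bash
python3 - <<'E'
from h import *
c=load('w3'); k=512/700
for z in(24,31):
  a=wf(c,311*k,62*k,z);b=wf(c,436*k,75*k,z); d=a-b; print(z,a.round(1),b.round(1),((a+b)/2).round(1),np.linalg.norm(d).round(1),np.degrees(np.arctan2(d[1],d[0]))-90)
P=wcloud(c)
q=sel(P,645,-38,60,28,36); hh=np.radians(-11.1); u=np.array([np.cos(hh),np.sin(hh)]); s=q[:,:2]@u; t=q[:,:2]@[-u[1],u[0]]
print('edge s',np.percentile(s,[0,1,3,10]),'t',np.percentile(t,[1,50,99]), )
m=sel(P,516,-5,60,20,112); hist=np.histogram(m[:,2],bins=9); print(hist)
r=sel(P,516,-5,60,70,100); print(cv2.minAreaRect(r[:,:2].astype(np.float32)))
E
```

```text
24 [639.7   1.   24. ] [625.4 -69.3  24. ] [632.5 -34.2  24. ] 71.7 -11.520293091438262
31 [6.381e+02 6.000e-01 3.100e+01] [624.2 -67.5  31. ] [631.2 -33.5  31. ] 69.5 -11.520293091438205
edge s [625.6854724  626.25795036 626.64307361 628.33136327] t [ 55.17030414  89.59208824 123.49727553]
(array([  46,   67,   86,  112, 1394, 1751,  216,  231, 1013]), array([ 92.46062029,  94.6316279 ,  96.80263551,  98.97364312,
       101.14465073, 103.31565833, 105.48666594, 107.65767355,
       109.82868116, 111.99968877]))
((542.2645263671875, -2.258014678955078), (14.614643096923828, 55.405372619628906), 10.385282516479492)
```

```bash
python3 - <<'E'
from h import *
c=load('w3'); R=cv2.Rodrigues(np.array(c['rvec'],float))[0]; print('cam',-R.T@np.array(c['tvec']).ravel())
go(584.1,-6,50,-11.3)
E
```

```text
cam [587.39599146 -11.14780096 257.42808194]
t 5.3 tcp [516.   -4.4 100.5] jawhead -187.0 tilt [-0.0156 -0.0036 -0.9999] w 50.2 q6 1.54 F [-0.  -0.5 -4. ]
 -> shift m [ 0.0494 -0.007  -0.0685] turn 4.3
```

step_arm:
  targets:
    - [[0.01,-0.002,-0.02,4.3],[0.02,-0.004,-0.045,4.3],[0.04,-0.007,-0.068,4.3],[0.05,-0.007,-0.0685,4.3],[0.05,-0.007,-0.0685,4.3]]

```text
time: 5.72
tool_pos: [582.3, -4.3, 46.4]
tcp_rot: [0.313, 1.549, -3.022]
contact_force: [-1.0, -0.8, -4.7]
grip_width: 50.0
```

```bash
python3 - <<'E'
from h import *
go(584.1,-6,8,-11.3)
E
```

```text
t 5.72 tcp [582.3  -4.3  46.4] jawhead -191.1 tilt [-0.0215 -0.0026 -0.9998] w 50.0 q6 1.63 F [-1.  -0.8 -4.7]
 -> shift m [ 0.0384  0.001  -0.0029] turn 0.2
```

step_arm:
  targets:
    - [[0.015,0.001,-0.003,0],[0.028,0.001,-0.003,0],[0.036,0.001,-0.003,0],[0.0385,0.001,-0.003,0],[0.0385,0.001,-0.003,0]]

```text
time: 6.13
tool_pos: [583.1, -5.2, 8.8]
tcp_rot: [0.294, 1.548, -3.04]
contact_force: [0.7, -0.1, -3.5]
grip_width: 50.0
```

step_arm:
  targets:
    - [[0,0,0,0],[0,0,0,0],[0,0,0,0],[0,0,0,0],[0,0,0,0]]
  jaw: 0

```text
time: 6.55
tool_pos: [583.4, -5.2, 9.2]
tcp_rot: [0.302, 1.549, -3.032]
contact_force: [-1.0, 0.4, 0.5]
grip_width: 78.2
```

step_arm:
  targets:
    - [[-0.01,0,0,0],[-0.04,0,0,0],[-0.08,0,0,0],[-0.12,0,0.02,0],[-0.12,0,0.05,0]]

```text
time: 6.97
tool_pos: [542.6, 3.6, 137.6]
tcp_rot: [0.786, 1.563, -2.548]
contact_force: [0.4, -0.7, 0.1]
grip_width: 91.5
```

```bash
python3 - <<'E'
from h import *
go(430,-275,140,16.6); c=cap('wrist','w4'); P=wcloud(c)
for z0 in(5,30):
    q=sel(P,582,-5,48,z0,45); print(z0,len(q),cv2.minAreaRect(q[:,:2].astype(np.float32)))
# bar from top view: project pixels of bar ends more finely
c=cap('top','t4'); P=cloud(c); q=sel(P,495,-256,140,6,22)
b=np.array([s for s in q if -300<s[1]<-205]); v=cv2.fitLine(b[:,:2].astype(np.float32),cv2.DIST_HUBER,0,.01,.01).ravel(); print(len(b),v,np.degrees(np.arctan2(v[1],v[0])), b[:,:2].min(0),b[:,:2].max(0))
E
```

```text
t 6.97 tcp [542.6   3.6 137.6] jawhead -191.0 tilt [-0.0066 -0.0045 -1.    ] w 91.5 q6 1.63 F [ 0.4 -0.7  0.1]
 -> shift m [-0.0004  0.295   0.0573] turn -27.6
5 3264 ((581.3285522460938, -4.049884796142578), (50.19429397583008, 58.79240798950195), 79.43842315673828)
30 1143 ((581.4151611328125, -3.969188690185547), (49.28842544555664, 19.166963577270508), 78.92607879638672)
476 [ 9.5494491e-01  2.9678303e-01  4.8715060e+02 -2.5810596e+02] 17.264486 [ 368.96697735 -298.40680295] [ 631.2440858  -207.69384054]
```

step_arm:
  targets:
    - [[0,0.035,0.008,-6],[0,0.075,0.016,-12],[0,0.11,0.024,-18],[0,0.15,0.032,-24],[0,0.19,0.04,-27.5]]

```text
time: 7.48
tool_pos: [458.0, -174.8, 135.0]
tcp_rot: [-0.181, 1.549, -3.027]
contact_force: [1.8, -0.5, -0.7]
grip_width: 91.7
```

step_arm:
  targets:
    - [[0,0.024,0.022,0],[0,0.05,0.044,0],[0,0.072,0.063,0],[0,0.072,0.063,0],[0,0.072,0.063,0]]

```text
time: 7.9
tool_pos: [418.3, -263.4, 136.1]
tcp_rot: [-0.189, 1.549, -3.038]
contact_force: [0.3, 0.6, -0.2]
grip_width: 92.0
```

```bash
python3 - <<'E'
from h import *
go(430,-275,140,16.6); c=cap('wrist','w5'); P=wcloud(c)
q=sel(P,495,-256,140,5,25); b=q
v=cv2.fitLine(b[:,:2].astype(np.float32),cv2.DIST_HUBER,0,.01,.01).ravel(); d=v[:2]*np.sign(v[0]); s=b[:,:2]@d; n=b[:,:2]@[-d[1],d[0]]
print(len(b),np.degrees(np.arctan2(d[1],d[0])),np.percentile(s,[0,1,99,100]),np.percentile(n,[1,50,99]),'toe',d*s.max()+np.array([-d[1],d[0]])*np.median(n))
cv2.imwrite('pics/w5b.png',cv2.resize(cv2.imread('pics/w5.png'),(700,525)))
E
```

```text
t 7.9 tcp [ 418.3 -263.4  136.1] jawhead -163.3 tilt [-0.0215 -0.0022 -0.9998] w 92.0 q6 0.58 F [ 0.3  0.6 -0.2]
 -> shift m [-0.0041  0.0145 -0.0078] turn 0.1
5504 18.038225 [282.30540291 285.24236205 494.29467178 497.38921144] [-532.15008446 -398.82065919 -372.96053103] toe [ 596.43798512 -225.2013925 ]
```

View pics/w5b.png

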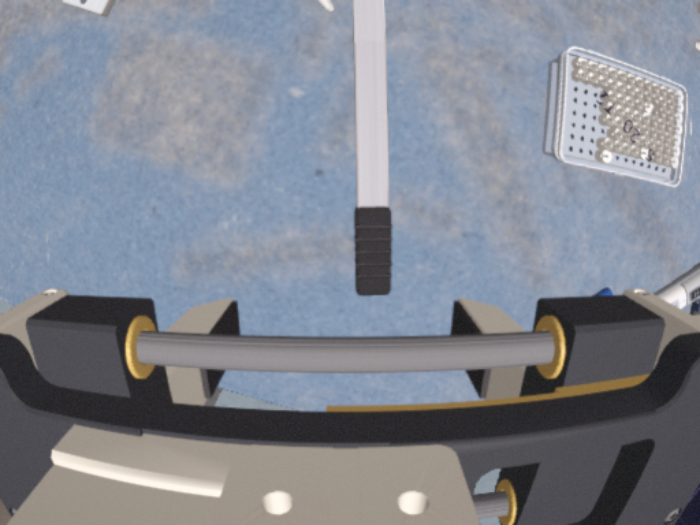

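The sleeve runs from (373,294), the tail, to (373,208), and the steel reaches the picture's top edge at (369,2).

```bash
python3 - <<'E'
from h import *
c=load('w5'); k=512/700; P=wcloud(c)
a=wf(c,373*k,293*k,16); b=wf(c,373*k,208*k,14); t=wf(c,369.5*k,4*k,12); d=(t-a)[:2]; print(a,b,t,np.degrees(np.arctan2(d[1],d[0])))
q=sel(P,470,-262,110,5,25); q=q[abs((q[:,:2]-a[:2])@(np.array([-d[1],d[0]])/np.hypot(*d)))<25]
v=cv2.fitLine(q[:,:2].astype(np.float32),cv2.DIST_HUBER,0,.01,.01).ravel(); d=v[:2]*np.sign(v[0]); n=np.array([-d[1],d[0]]); s=q[:,:2]@d
h=np.degrees(np.arctan2(d[1],d[0])); tail=d*np.percentile(s,.5)+n*np.median(q[:,:2]@n); print(len(q),h,tail,np.percentile(q[:,:2]@n,[1,50,99]))
g=tail+12*d; print(g); go(g[0],g[1],5,h)
E
```

```text
[ 393.41145663 -291.03373734   16.        ] [ 452.39112131 -272.2611717    14.        ] [ 590.69342969 -228.04269219   12.        ] 17.707995690027154
4803 18.115435 [ 393.33160569 -291.25096356] [-411.06919313 -399.11380978 -387.01604868]
[ 404.73678949 -287.51977383]
t 7.95 tcp [ 418.6 -262.3  136. ] jawhead -163.2 tilt [-0.0217 -0.0018 -0.9998] w 91.8 q6 0.58 F [-0.7 -0.1  0.4]
 -> shift m [0.1313 0.0207 0.0178] turn -1.3
```

step_arm:
  targets:
    - [[0.03,0.02,0.003,-1.3],[0.06,0.02,0.003,-1.3],[0.09,0.02,0.003,-1.3],[0.105,0.02,0.003,-1.3],[0.11,0.02,0.003,-1.3]]

```text
time: 8.37
tool_pos: [418.4, -280.0, 23.4]
tcp_rot: [-0.394, 1.545, 3.066]
contact_force: [-1.1, 0.9, -0.0]
grip_width: 91.9
```

```bash
python3 - <<'E'
from h import *
go(419,-283,3,17.9)
E
```

```text
t 8.37 tcp [ 418.4 -280.    23.4] jawhead -161.8 tilt [-0.0257  0.002  -0.9997] w 91.9 q6 0.54 F [-1.1  0.9 -0. ]
 -> shift m [ 0.0204  0.0032 -0.0001] turn 0.3
```

step_arm:
  targets:
    - [[0.01,0.003,0,0],[0.02,0.003,0,0],[0.0205,0.003,0,0],[0.0205,0.003,0,0],[0.0205,0.003,0,0]]
  jaw: 0.73

```text
time: 8.78
tool_pos: [419.3, -283.0, 3.5]
tcp_rot: [-0.365, 1.546, 3.095]
contact_force: [0.0, 0.1, -0.3]
grip_width: 63.0
```

step_arm:
  targets:
    - [[0,0,0,0],[0,0,0,0],[0,0,0,0],[0,0,0,0],[0,0,0,0]]

```text
time: 9.2
tool_pos: [419.4, -283.1, 3.7]
tcp_rot: [-0.354, 1.546, 3.106]
contact_force: [-0.3, -0.6, -1.0]
grip_width: 29.6
```

step_arm:
  targets:
    - [[0,0,0,0],[0,0,0,0],[0,0,0,0],[0,0,0,0],[0,0,0,0]]

```text
time: 9.62
tool_pos: [419.4, -283.2, 3.8]
tcp_rot: [-0.35, 1.546, 3.109]
contact_force: [-0.3, -0.5, 1.1]
grip_width: 25.6
```

step_arm:
  targets:
    - [[-0.004,0,0,0],[-0.01,0,0,0],[-0.016,0,0,0],[-0.022,0,0,0],[-0.03,0,0,0]]

```text
time: 10.03
tool_pos: [420.0, -283.1, 34.3]
tcp_rot: [-0.362, 1.546, 3.098]
contact_force: [0.3, -0.6, -2.5]
grip_width: 25.8
```

step_arm:
  targets:
    - [[0,0,0,0],[0,0,0,0],[0,0,0,0],[0,0,0,0],[0,0,0,0]]

```text
time: 10.45
tool_pos: [419.8, -282.9, 34.0]
tcp_rot: [-0.379, 1.545, 3.081]
contact_force: [0.2, -0.3, -2.3]
grip_width: 25.9
```

```bash
cat >> h.py <<'E'
def barfit(c,g,h,zlo=-5,half=9):
    "bar tilt from wrist cloud: points within half of the bar's line ahead of g, heading h -> z versus distance"
    P=wcloud(c).reshape(-1,3); d=np.array([np.cos(np.radians(h)),np.sin(np.radians(h))]); n=np.array([-d[1],d[0]])
    r=P[:,:2]-g; s=r@d; t=r@n
    for s0 in range(-10,230,20):
        m=(s>s0)&(s<s0+20)&(abs(t)<half)&(P[:,2]>zlo)
        if m.sum()>10: print('   s',s0+10,'z',np.percentile(P[m,2],[10,50,90]).round(1),m.sum())
E
python3 - <<'E'
from h import *
go(419,-283,3,17.9); o=bot.get_obs(); print(o['moment'])
c=cap('wrist','w6'); barfit(c,np.array(o['tool_pos'][:2]),18)
E
```

```text
t 10.45 tcp [ 419.8 -282.9   34. ] jawhead -161.8 tilt [-0.0253  0.0015 -0.9997] w 25.9 q6 0.53 F [ 0.2 -0.3 -2.3]
 -> shift m [0.031  0.0001 0.    ] turn 0.3
[-0.07745636  0.26863036  0.00755186]
   s 0 z [45.5 46.2 47.1] 549
   s 20 z [ 46.1 138.1 148.9] 6648
   s 40 z [ 41.5  46.4 117. ] 2739
   s 60 z [40.9 41.7 42.5] 1432
   s 80 z [40.7 41.5 42.3] 1464
   s 100 z [40.4 41.3 42.2] 1413
   s 120 z [40.2 41.1 42. ] 1261
```

Gravity doesn't tilt the bar in the grip (held level, 2.3 N). I'll tilt it using the lug as a stop, in the lane beside the block: toe under the lug, then raise the handle gently.

```bash
python3 - <<'E'
from h import *
go(400,-150,60,3.5)
E
```

```text
t 10.5 tcp [ 419.8 -282.9   34. ] jawhead -161.8 tilt [-0.0253  0.0016 -0.9997] w 25.9 q6 0.53 F [-0.8  0.2 -2.7]
 -> shift m [-0.0253 -0.1326 -0.0222] turn 14.7
```

step_arm:
  targets:
    - [[-0.018,-0.02,-0.003,2],[-0.025,-0.05,-0.007,6],[-0.025,-0.085,-0.013,10],[-0.025,-0.115,-0.018,14],[-0.025,-0.1326,-0.022,14.7]]

```text
time: 10.92
tool_pos: [398.1, -147.2, 59.5]
tcp_rot: [-0.174, 1.543, 3.026]
contact_force: [0.6, 0.1, -2.5]
grip_width: 25.4
```

```bash
python3 - <<'E'
from h import *
go(391.7,-11.4,50,-11.3)
E
```

```text
t 10.92 tcp [ 398.1 -147.2   59.5] jawhead -176.6 tilt [-0.0274  0.0032 -0.9996] w 25.4 q6 1.0 F [ 0.6  0.1 -2.5]
 -> shift m [ 0.0101 -0.1359 -0.0019] turn 14.7
```

step_arm:
  targets:
    - [[0,-0.025,0,3],[0,-0.06,0,7],[0,-0.095,0,11],[0.005,-0.125,-0.001,14.7],[0.01,-0.136,-0.002,14.7]]

```text
time: 11.33
tool_pos: [390.7, -8.3, 50.1]
tcp_rot: [0.06, 1.542, 3.003]
contact_force: [-1.0, -0.9, -2.3]
grip_width: 25.5
```

step_arm:
  targets:
    - [[0,0,0,0],[0,0,0,0],[0,0,0,0],[0,0,0,0],[0,0,0,0]]

```text
time: 11.75
tool_pos: [391.1, -9.2, 50.2]
tcp_rot: [0.065, 1.543, 3.006]
contact_force: [-0.1, -0.3, -2.4]
grip_width: 25.5
```

```bash
python3 - <<'E'
from h import *
go(391.7,-11.4,8,-11.3); o=bot.get_obs()
c=cap('wrist','w7'); barfit(c,np.array(o['tool_pos'][:2]),-11.3)
cv2.imwrite('pics/w7b.png',cv2.resize(cv2.imread('pics/w7.png'),(700,525)))
E
```

```text
t 11.75 tcp [391.1  -9.2  50.2] jawhead -191.5 tilt [-0.0277  0.0038 -0.9996] w 25.5 q6 1.56 F [-0.1 -0.3 -2.4]
 -> shift m [ 0.0422  0.0019 -0.0022] turn -0.2
   s 0 z [61.8 62.5 63.2] 571
   s 20 z [ 62.  153.9 165. ] 6458
   s 40 z [ 56.8 128.7 161.8] 2949
   s 60 z [55.7 56.6 57.5] 1429
   s 80 z [55.  55.9 56.8] 1410
   s 100 z [54.4 55.3 56.1] 1378
   s 120 z [53.7 54.6 55.5] 1240
```

View pics/w7b.png

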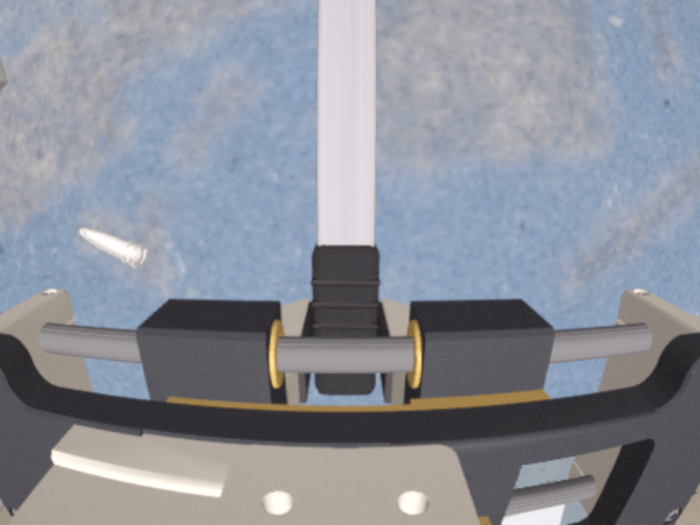

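The bar is held squarely between the fingers at (345,120–390) and points at the lug. It has drooped about 2° toe-down. I'll lower it and slide the toe under the lug in the free lane.

step_arm:
  targets:
    - [[0.01,0.002,-0.002,0],[0.02,0.002,-0.002,0],[0.03,0.002,-0.002,0],[0.035,0.002,-0.002,0],[0.035,0.002,-0.002,0]]

```text
time: 12.22
tool_pos: [391.0, -11.7, 14.5]
tcp_rot: [0.058, 1.541, 2.998]
contact_force: [-0.2, 1.0, -2.2]
grip_width: 25.8
```

```bash
python3 - <<'E'
from h import *
go(450.6,-23.2,14,-11.3); o=bot.get_obs()
c=cap('wrist','w8'); P=wcloud(c); q=sel(P,581,-4,48,30,45); print(len(q),cv2.minAreaRect(q[:,:2].astype(np.float32))) 
u=np.array([.9806,-.196]);n=np.array([.196,.9806])
r=P.reshape(-1,3); r=r[(r[:,2]<30)&(r[:,2]>4)]; a=r[:,:2]-[632,-34]; s=a@u;t=a@n
for s0 in range(-150,0,10):
  m=(s>s0)&(s<s0+10)&(t>-50)&(t<-11)
  if m.sum()>5: print(s0,m.sum(),np.percentile(t[m],[2,98]).round(1),np.percentile(r[m,2],[50,95]).round(1))
E
```

```text
t 12.22 tcp [391.  -11.7  14.5] jawhead -191.6 tilt [-0.0296  0.0043 -0.9996] w 25.8 q6 1.55 F [-0.2  1.  -2.2]
 -> shift m [-0.0013 -0.0006 -0.0606] turn -0.3
0 ((0.0, 0.0), (0.0, 0.0), 0.0)
-150 827 [-35.8 -14.9] [19.3 20.4]
-140 809 [-36.  -14.9] [18.9 20.1]
-130 781 [-36.1 -14.9] [18.6 19.8]
-120 672 [-36.3 -15.4] [18.2 19.4]
```

step_arm:
  targets:
    - [[0,0,-0.01,0],[-0.001,0,-0.03,0],[-0.0015,0,-0.045,0],[-0.002,0,-0.056,0],[-0.002,0,-0.061,0]]

```text
time: 12.68
tool_pos: [453.4, -24.5, 16.0]
tcp_rot: [0.07, 1.545, 3.01]
contact_force: [-1.0, -0.0, -2.7]
grip_width: 25.8
```

```bash
python3 - <<'E'
from h import *
go(450.6,-23.2,14,-11.3)
a=cap('scene','s9'); t=cap('top','t9')
i=cv2.imread('pics/s9.png')[150:270,230:350]; j=cv2.imread('pics/t9.png')[100:220,230:350]
cv2.imwrite('pics/s9b.png',np.hstack([cv2.resize(x,(400,400),interpolation=cv2.INTER_CUBIC) for x in(i,j)]))
E
```

```text
t 12.68 tcp [453.4 -24.5  16. ] jawhead -191.6 tilt [-0.0258  0.0034 -0.9997] w 25.8 q6 1.55 F [-1.  -0.  -2.7]
 -> shift m [ 0.0021 -0.0007  0.0029] turn -0.3
```

View pics/s9b.png

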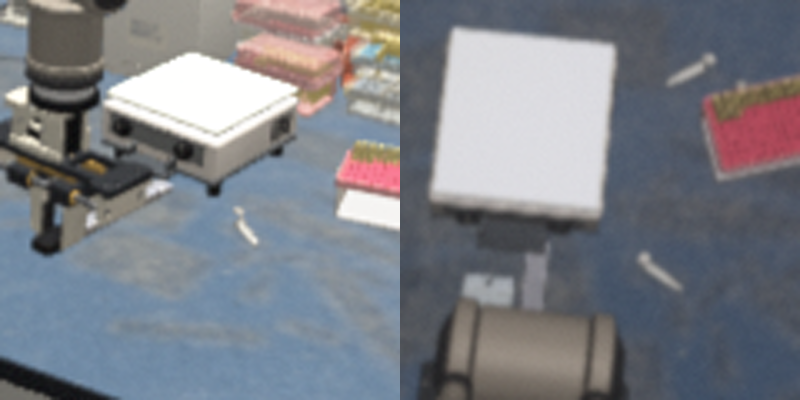

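The toe is under the lug's right part at (537,243) in the right half, beside the block at (490,290). Now I'll raise the handle along an arc so the lug holds the toe down, and watch the force.

step_arm:
  targets:
    - [[-0.005,0,0,0],[-0.012,0,0,0],[-0.02,0,0,0],[-0.026,0,-0.001,0],[-0.032,0,-0.002,0]]

```text
time: 13.2
tool_pos: [454.6, -24.6, 48.5]
tcp_rot: [0.065, 1.543, 3.005]
contact_force: [-0.7, -0.4, -3.2]
grip_width: 25.9
```

```bash
python3 - <<'E'
from h import *
go(453.4,-24.5,16,-11.3);o=bot.get_obs(); c=cap('wrist','w10'); barfit(c,np.array(o['tool_pos'][:2]),-11.5)
P=cloud(cap('top','t10'));q=sel(P,741,-55,75,80,120); print('st z',np.median(q[:,2]),cv2.minAreaRect(sel(P,741,-55,130,80,120)[:,:2].astype(np.float32)))
E
```

```text
t 13.2 tcp [454.6 -24.6  48.5] jawhead -191.5 tilt [-0.0273  0.0037 -0.9996] w 25.9 q6 1.55 F [-0.7 -0.4 -3.2]
 -> shift m [0.0325 0.0001 0.0003] turn -0.2
   s 0 z [58.9 60.  60.9] 619
   s 20 z [ 57.3 152.2 163.2] 6528
   s 40 z [ 48.7 126.8 158.1] 2810
   s 60 z [44.7 46.2 47.8] 1284
   s 80 z [41.1 42.7 44.2] 1228
   s 100 z [37.6 39.2 40.8] 1124
   s 120 z [34.1 35.7 37.3] 999
   s 140 z [32.2 33.3 34.3] 319
st z 92.70661123042505 ((741.6044921875, -55.659461975097656), (164.71237182617188, 174.8717803955078), 78.1899642944336)
```

The bar turns in the grip (now 10°) with only ~1 N on the lug. I'll continue.

step_arm:
  targets:
    - [[-0.01,0,-0.002,0],[-0.02,0,-0.005,0],[-0.03,0,-0.008,0],[-0.04,0,-0.0115,0],[-0.049,0,-0.0155,0]]

```text
time: 13.72
tool_pos: [471.8, -28.0, 97.7]
tcp_rot: [0.069, 1.545, 3.009]
contact_force: [0.1, 0.1, -4.3]
grip_width: 25.8
```

```bash
python3 - <<'E'
from h import *
go(453.4,-24.5,16,-11.3);o=bot.get_obs(); c=cap('wrist','w11'); barfit(c,np.array(o['tool_pos'][:2]),-11.5)
P=cloud(cap('top','t11'));q=sel(P,741,-55,75,80,120); print('st z',np.median(q[:,2]),cv2.minAreaRect(sel(P,741,-55,130,80,120)[:,:2].astype(np.float32)))
E
```

```text
t 13.72 tcp [471.8 -28.   97.7] jawhead -191.5 tilt [-0.0258  0.0034 -0.9997] w 25.8 q6 1.55 F [ 0.1  0.1 -4.3]
 -> shift m [0.0822 0.0001 0.0166] turn -0.2
   s 0 z [105.2 107.4 109.5] 691
   s 20 z [100.2 201.7 212.6] 6728
   s 40 z [ 82.6 175.7 180.8] 2520
   s 60 z [71.2 75.4 79.4] 1030
   s 80 z [61.2 65.3 69.4] 891
   s 100 z [51.3 55.6 59.2] 734
   s 120 z [41.2 45.6 49.3] 624
   s 140 z [29.8 34.7 39.2] 517
   s 160 z [23.7 26.1 27.7] 189
st z 92.64475124524017 ((741.416259765625, -55.106170654296875), (166.76617431640625, 175.5277099609375), 77.83061981201172)
```

Slope 26.5°, stirrer unmoved. I'll tilt it a little more for clearance, grip firmly, drop off the lug, retreat along the bar's axis and shift sideways over the block.

step_arm:
  targets:
    - [[-0.002,0,-0.001,0],[-0.004,0,-0.002,0],[-0.006,0,-0.003,0],[-0.008,0,-0.0045,0],[-0.008,0,-0.0045,0]]

```text
time: 14.23
tool_pos: [477.9, -29.3, 106.3]
tcp_rot: [0.083, 1.548, 3.023]
contact_force: [-0.2, 0.8, -3.1]
grip_width: 25.5
```

step_arm:
  targets:
    - [[0,0,0,0],[0,0,0,0],[0,0,0,0],[0,0,0,0],[0.003,0,0,0]]
  jaw: 1

```text
time: 14.65
tool_pos: [478.2, -29.3, 103.6]
tcp_rot: [0.087, 1.549, 3.027]
contact_force: [0.2, -0.6, -2.3]
grip_width: 26.0
```

step_arm:
  targets:
    - [[-0.006,0,0.012,0],[-0.015,0,0.028,0],[-0.025,0,0.045,0],[-0.034,0,0.06,0],[-0.04,0,0.07,0]]

```text
time: 15.07
tool_pos: [409.5, -15.2, 145.7]
tcp_rot: [0.089, 1.55, 3.029]
contact_force: [0.2, 0.1, -2.6]
grip_width: 25.7
```

```bash
python3 - <<'E'
from h import *
go(453.4,-24.5,16,-11.3);o=bot.get_obs(); c=cap('wrist','w12'); g=np.array(o['tool_pos'][:2]); barfit(c,g,-11.5,-5,5)
u=np.array([.9806,-.196]); print('s,t of tcp from lug',(g-[632,-34])@u,(g-[632,-34])@[.196,.9806])
P=cloud(cap('top','t12'));print(cv2.minAreaRect(sel(P,741,-55,130,80,120)[:,:2].astype(np.float32)))
E
```

```text
t 15.07 tcp [409.5 -15.2 145.7] jawhead -191.5 tilt [-0.0208  0.0024 -0.9998] w 25.7 q6 1.55 F [ 0.2  0.1 -2.6]
 -> shift m [ 1.287e-01  1.000e-04 -4.750e-02] turn -0.2
   s 0 z [152.6 155.1 157.3] 382
   s 20 z [147.  249.9 260.9] 3913
   s 40 z [127.2 138.9 228.2] 1255
   s 60 z [114.6 119.5 123.8] 548
   s 80 z [103.2 108.1 112.4] 456
   s 100 z [ 91.9  96.7 101. ] 391
   s 120 z [80.8 85.8 89.8] 318
   s 140 z [67.9 72.8 78.3] 249
   s 160 z [57.8 61.6 65.2] 162
s,t of tcp from lug -221.84594590676315 -25.141163489258165
((740.665771484375, -55.40045166015625), (166.13059997558594, 177.0162811279297), 79.24879455566406)
```

step_arm:
  targets:
    - [[0,-0.012,0,0],[0,-0.024,0,0],[0,-0.0335,0,0],[0,-0.0335,0,0],[0,-0.0335,0,0]]

```text
time: 15.58
tool_pos: [417.0, 17.7, 145.5]
tcp_rot: [0.109, 1.551, 3.05]
contact_force: [-0.3, -0.3, -3.7]
grip_width: 25.5
```

step_arm:
  targets:
    - [[0.008,0,-0.013,0],[0.016,0,-0.027,0],[0.025,0,-0.042,0],[0.033,0,-0.055,0],[0.038,0,-0.064,0]]

```text
time: 16.0
tool_pos: [479.9, 4.2, 105.1]
tcp_rot: [0.12, 1.55, 3.061]
contact_force: [-0.4, 0.3, -2.6]
grip_width: 25.3
```

```bash
python3 - <<'E'
from h import *
go(453.4,-24.5,16,-11.3);o=bot.get_obs(); c=cap('wrist','w13'); g=np.array(o['tool_pos'][:2]); barfit(c,g,-11.5,-5,5)
u=np.array([.9806,-.196]); print('s,t of tcp from lug',(g-[632,-34])@u,(g-[632,-34])@[.196,.9806])
P=wcloud(c);q=sel(P,581,-4,48,27,45); print('blk',len(q),q[:,:2].min(0),q[:,:2].max(0))
cv2.imwrite('pics/w13b.png',cv2.resize(cv2.imread('pics/w13.png'),(700,525)))
E
```

```text
t 16.0 tcp [479.9   4.2 105.1] jawhead -191.5 tilt [-0.0204  0.0017 -0.9998] w 25.3 q6 1.62 F [-0.4  0.3 -2.6]
 -> shift m [0.0896 0.0332 0.0184] turn -0.2
   s 0 z [112.1 114.5 116.7] 384
   s 20 z [106.4 209.4 220.2] 3900
   s 40 z [ 86.8  98.6 187.7] 1249
   s 60 z [74.3 78.7 83.2] 542
   s 80 z [62.8 67.4 72. ] 465
   s 100 z [51.6 56.3 60.5] 393
   s 120 z [40.3 44.9 49.5] 315
   s 140 z [27.2 32.2 37.7] 246
   s 160 z [21.2 25.7 30.9] 166
s,t of tcp from lug -156.65036464987452 7.683926260510707
blk 1717 [566.98463696 -34.11582905] [627.02578061  22.21508754]
```

View pics/w13b.png

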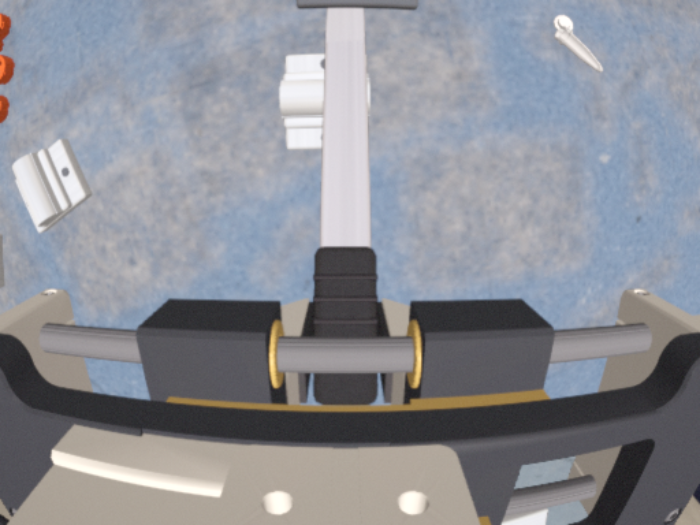

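The bar at (345,8–390) lies over the ridge at (325,97), with its toe reaching under the lug at (355,3). I'll shift it 4 mm towards the middle of the ridge and start lowering along the arc.

step_arm:
  targets:
    - [[0,-0.004,0,0],[0.004,-0.004,0,0],[0.01,-0.004,0.002,0],[0.015,-0.004,0.005,0],[0.02,-0.004,0.008,0]]

```text
time: 16.47
tool_pos: [474.3, 9.5, 85.2]
tcp_rot: [0.142, 1.555, 3.083]
contact_force: [3.9, -0.6, 2.5]
grip_width: 25.8
```

step_arm:
  targets:
    - [[0.003,0,0.001,0],[0.006,0,0.0025,0],[0.009,0,0.004,0],[0.012,0,0.005,0],[0.015,0,0.006,0]]

```text
time: 16.88
tool_pos: [468.2, 10.7, 70.9]
tcp_rot: [0.147, 1.556, 3.088]
contact_force: [-0.3, 0.2, 5.7]
grip_width: 25.6
```

```bash
cat >> h.py <<'E'
def chk(n):
    go(453.4,-24.5,16,-11.3);o=bot.get_obs(); c=cap('wrist','w'+n); g=np.array(o['tool_pos'][:2]); barfit(c,g,-11.5,-5,5)
    u=np.array([.9806,-.196]); print('s,t of tcp from lug',(g-[632,-34])@u,(g-[632,-34])@[.196,.9806])
    P=cloud(cap('top','t'+n)); q=sel(P,742,-55,75,80,150); A=np.c_[q[:,:2]-[742,-55],np.ones(len(q))]; k=np.linalg.lstsq(A,q[:,2],rcond=None)[0]
    print('stirrer top z',k[2].round(1),'tilt deg',np.degrees(np.arctan(-k[:2]@u)).round(2),'centre',np.median(sel(P,742,-55,130,75,150)[:,:2],0).round(1))
E
python3 -c "
from h import *
chk('14')"
```

```text
t 16.88 tcp [468.2  10.7  70.9] jawhead -191.5 tilt [-1.470e-02  8.000e-04 -9.999e-01] w 25.6 q6 1.63 F [-0.3  0.2  5.7]
 -> shift m [0.0551 0.0374 0.0067] turn -0.2
   s 0 z [80.5 81.9 83.1] 343
   s 20 z [ 78.1 175.2 186.2] 3950
   s 40 z [ 66.6  74.  153.2] 1232
   s 60 z [60.7 62.9 65.1] 648
   s 80 z [55.4 57.7 59.9] 613
   s 100 z [50.  52.5 54.6] 563
   s 120 z [44.7 47.  49.4] 460
   s 140 z [40.9 42.6 44.3] 277
s,t of tcp from lug -169.40029102987913 11.757600449018275
stirrer top z 96.0 tilt deg 2.27 centre [736.3 -54. ]
```

The stirrer is rising (2.3°), with a handle force of only ~8 N. Continuing.

step_arm:
  targets:
    - [[0.003,0,0.001,0],[0.006,0,0.0015,0],[0.009,0,0.002,0],[0.012,0,0.003,0],[0.015,0,0.0035,0]]

```text
time: 17.4
tool_pos: [464.0, 11.6, 56.1]
tcp_rot: [0.147, 1.556, 3.088]
contact_force: [-1.7, 0.3, 6.6]
grip_width: 25.6
```

step_arm:
  targets:
    - [[0.003,0,0.0005,0],[0.006,0,0.001,0],[0.009,0,0.001,0],[0.012,0,0.0015,0],[0.014,0,0.0015,0]]

```text
time: 17.82
tool_pos: [461.8, 12.0, 42.5]
tcp_rot: [0.14, 1.555, 3.082]
contact_force: [-2.6, 0.5, 7.7]
grip_width: 25.5
```

```bash
python3 -c "
from h import *
chk('15')"
```

```text
t 17.82 tcp [461.8  12.   42.5] jawhead -191.5 tilt [-1.570e-02  9.000e-04 -9.999e-01] w 25.5 q6 1.63 F [-2.6  0.5  7.7]
 -> shift m [0.0266 0.0374 0.0006] turn -0.2
   s 0 z [54.3 55.2 56. ] 318
   s 20 z [ 54.8 146.6 157.7] 3928
   s 40 z [ 49.6  53.5 124.8] 1330
   s 60 z [48.7 49.5 50.4] 793
   s 80 z [48.1 48.9 49.7] 775
   s 100 z [47.5 48.4 49.2] 750
   s 120 z [46.8 47.8 48.7] 690
s,t of tcp from lug -175.89511906492348 11.766924932983637
stirrer top z 101.7 tilt deg 5.75 centre [738.4 -55. ]
```

step_arm:
  targets:
    - [[0.003,0,0,0],[0.006,0,0,0],[0.009,0,0,0],[0.012,0,0,0],[0.014,0,0,0]]

```text
time: 18.33
tool_pos: [461.1, 12.1, 28.8]
tcp_rot: [0.137, 1.554, 3.079]
contact_force: [-0.1, 0.5, 9.5]
grip_width: 25.9
```

```bash
python3 -c "
from h import *
chk('16'); c=cap('scene','s16'); cv2.imwrite('pics/s16b.png',cv2.resize(cv2.imread('pics/s16.png')[150:270,230:390],(800,600),interpolation=cv2.INTER_CUBIC))"
```

```text
t 18.33 tcp [461.1  12.1  28.8] jawhead -191.5 tilt [-0.0163  0.001  -0.9999] w 25.9 q6 1.63 F [-0.1  0.5  9.5]
 -> shift m [0.0129 0.0374 0.    ] turn -0.2
   s 0 z [41.7 42.5 43.3] 297
   s 20 z [ 43.8 133.1 144.1] 3945
   s 40 z [ 40.9  43.5 111.1] 1355
   s 60 z [41.8 42.8 43.8] 861
   s 80 z [43.4 44.5 45.6] 880
   s 100 z [44.9 46.  47.2] 865
   s 120 z [46.6 47.5 48.5] 606
s,t of tcp from lug -176.6560563800938 11.74905117079507
stirrer top z 105.4 tilt deg 7.52 centre [738.7 -55.7]
```

View pics/s16b.png

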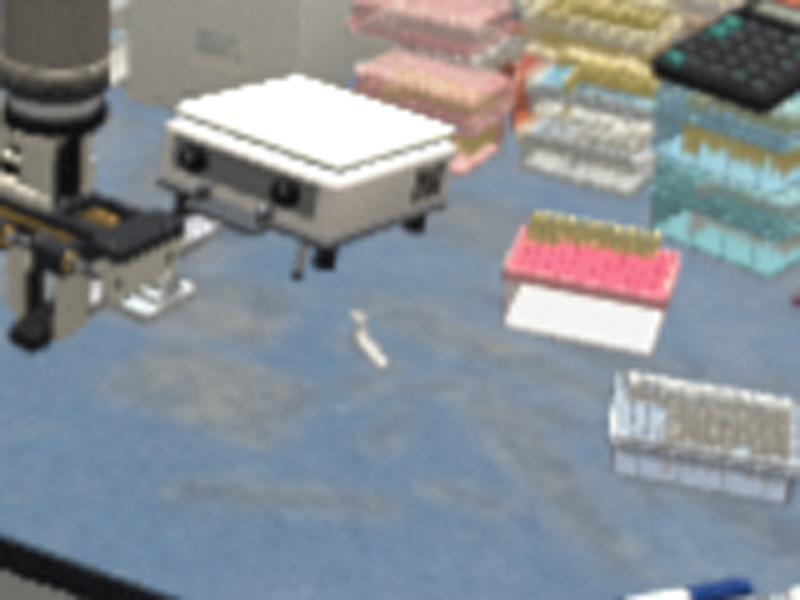

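One leg is visible at (300,258), swung out under the raised front; tilt is 7.5°. I'll press 3 mm more for margin, then let it down.

step_arm:
  targets:
    - [[0.002,0,0,0],[0.0035,0,0,0],[0.0035,0,0,0],[0.0035,0,0,0],[0.0035,0,0,0]]

```text
time: 18.9
tool_pos: [461.1, 12.2, 26.0]
tcp_rot: [0.14, 1.555, 3.082]
contact_force: [0.6, -0.1, 8.5]
grip_width: 25.8
```

step_arm:
  targets:
    - [[-0.003,0,0,0],[-0.006,0,0,0],[-0.01,0,0,0],[-0.014,0,0,0],[-0.018,0,0,0]]

```text
time: 19.32
tool_pos: [460.6, 12.3, 44.0]
tcp_rot: [0.133, 1.553, 3.075]
contact_force: [-0.8, -0.3, -3.2]
grip_width: 25.8
```

step_arm:
  targets:
    - [[-0.002,0,0,0],[-0.004,0,-0.0005,0],[-0.006,0,-0.001,0],[-0.008,0,-0.001,0],[-0.01,0,-0.001,0]]

```text
time: 19.73
tool_pos: [461.8, 12.0, 54.0]
tcp_rot: [0.134, 1.553, 3.076]
contact_force: [0.2, 0.1, -3.1]
grip_width: 25.6
```

```bash
python3 -c "
from h import *
chk('17')"
```

```text
t 19.73 tcp [461.8  12.   54. ] jawhead -191.5 tilt [-0.0176  0.0012 -0.9998] w 25.6 q6 1.63 F [ 0.2  0.1 -3.1]
 -> shift m [0.0381 0.0374 0.0003] turn -0.2
   s 0 z [66.1 66.8 67.6] 319
   s 20 z [ 65.7 158.4 169.1] 3907
   s 40 z [ 59.3  64.1 136.3] 1339
   s 60 z [57.3 58.3 59.4] 757
   s 80 z [55.7 56.7 57.8] 743
   s 100 z [54.1 55.1 56.3] 689
   s 120 z [52.4 53.5 54.5] 641
   s 140 z [51.6 52.5 53.5] 72
s,t of tcp from lug -175.96193859821642 11.785004133495088
stirrer top z 102.7 tilt deg 6.25 centre [738.1 -55. ]
```

The stirrer stands on its stand (tilt 6.25°, force back to the bar's weight). I'll draw the bar out along its axis, then lift it clear of the block.

step_arm:
  targets:
    - [[0.0025,0,0,0],[0.0025,0,0.006,0],[0.0015,0,0.018,0],[0.0005,0,0.032,0],[-0.0015,0,0.048,0]]

```text
time: 20.25
tool_pos: [414.1, 21.7, 56.2]
tcp_rot: [0.135, 1.554, 3.077]
contact_force: [-0.0, 0.3, -1.9]
grip_width: 25.5
```

step_arm:
  targets:
    - [[-0.01,0,0.01,0],[-0.03,0,0.02,0],[-0.05,0,0.025,0],[-0.07,0,0.025,0],[-0.07,0,0.025,0]]

```text
time: 20.67
tool_pos: [392.3, 26.5, 129.4]
tcp_rot: [0.167, 1.56, 3.108]
contact_force: [1.5, -0.5, -2.1]
grip_width: 26.0
```

```bash
python3 -c "
from h import *
chk('18'); c=load('w18');P=wcloud(c);q=sel(P,581,-4,48,27,42); print('blk',len(q),cv2.minAreaRect(q[:,:2].astype(np.float32)))
go(400,-150,120,4);go(420,-283,120,18)"
```

```text
t 20.67 tcp [392.3  26.5 129.4] jawhead -191.4 tilt [-1.100e-02  4.000e-04 -9.999e-01] w 26.0 q6 1.64 F [ 1.5 -0.5 -2.1]
 -> shift m [ 0.1127  0.0377 -0.0712] turn -0.1
   s 0 z [141.6 142.4 143.3] 320
   s 20 z [141.4 233.6 244.9] 4023
   s 40 z [135.2 139.3 211.6] 1258
   s 60 z [133.6 134.5 135.5] 771
   s 80 z [132.2 133.1 134.1] 749
   s 100 z [130.7 131.7 132.7] 699
   s 120 z [129.2 130.3 131.3] 645
   s 140 z [128.6 129.5 130.5] 63
s,t of tcp from lug -246.89538389734005 12.35465281050226
stirrer top z 102.8 tilt deg 6.26 centre [738.4 -55.4]
blk 0 ((0.0, 0.0), (0.0, 0.0), 0.0)
t 20.77 tcp [390.9  26.6 126.7] jawhead -191.5 tilt [-1.570e-02  9.000e-04 -9.999e-01] w 25.9 q6 1.64 F [-0.8 -0.1 -3.4]
 -> shift m [ 0.0064  0.1713 -0.0441] turn -15.5
t 20.77 tcp [390.9  26.6 126.7] jawhead -191.5 tilt [-1.570e-02  9.000e-04 -9.999e-01] w 25.9 q6 1.64 F [-0.8 -0.1 -3.4]
 -> shift m [ 0.0059  0.2976 -0.0901] turn -29.5
```

step_arm:
  targets:
    - [[0,0.034,-0.009,-3],[0,0.068,-0.018,-6],[0,0.102,-0.027,-9],[0,0.136,-0.036,-12],[0,0.171,-0.044,-15.5]]

```text
time: 21.18
tool_pos: [399.2, -150.9, 124.7]
tcp_rot: [-0.201, 1.553, 3.014]
contact_force: [0.6, 0.4, -2.8]
grip_width: 25.6
```

```bash
python3 -c "
from h import *
go(420,-275,40,18)"
```

```text
t 21.18 tcp [ 399.2 -150.9  124.7] jawhead -175.8 tilt [-0.0178  0.0023 -0.9998] w 25.6 q6 0.97 F [ 0.6  0.4 -2.8]
 -> shift m [ 0.0841  0.1256 -0.0131] turn -13.8
```

step_arm:
  targets:
    - [[0.01,0.03,-0.003,-4],[0.03,0.065,-0.007,-8],[0.05,0.095,-0.01,-12],[0.07,0.12,-0.013,-13.8],[0.084,0.1256,-0.013,-13.8]]

```text
time: 21.6
tool_pos: [419.5, -278.3, 36.6]
tcp_rot: [-0.441, 1.552, 3.014]
contact_force: [-1.1, 0.5, -2.2]
grip_width: 25.7
```

step_arm:
  targets:
    - [[0.004,0,0,0],[0.009,0,0,0],[0.014,0,0,0],[0.019,0,0,0],[0.022,0,0,0]]
  jaw: 0.73

```text
time: 22.02
tool_pos: [419.2, -277.5, 14.5]
tcp_rot: [-0.441, 1.552, 3.016]
contact_force: [-0.1, 0.2, -1.7]
grip_width: 25.5
```

```bash
python3 -c "
from h import *
go(420,-275,4.5,18)"
```

```text
t 22.02 tcp [ 419.2 -277.5   14.5] jawhead -162.0 tilt [-0.0188  0.0024 -0.9998] w 25.5 q6 0.54 F [-0.1  0.2 -1.7]
 -> shift m [ 0.01   -0.002  -0.0017] turn 0.0
```

step_arm:
  targets:
    - [[0.003,0,0,0],[0.006,0,0,0],[0.009,0,0,0],[0.0105,0,0,0],[0.0105,0,0,0]]

```text
time: 22.43
tool_pos: [419.2, -277.4, 4.0]
tcp_rot: [-0.433, 1.552, 3.023]
contact_force: [0.1, 0.7, 1.0]
grip_width: 25.9
```

step_arm:
  targets:
    - [[0,0,0,0],[0,0,0,0],[0,0,0,0],[0,0,0,0],[0,0,0,0]]
  jaw: 0

```text
time: 22.85
tool_pos: [419.2, -277.5, 4.1]
tcp_rot: [-0.426, 1.553, 3.03]
contact_force: [0.3, -0.3, -0.1]
grip_width: 54.4
```

step_arm:
  targets:
    - [[0,0,0,0],[0,0,0,0],[0,0,0,0],[0,0,0,0],[0,0,0,0]]

```text
time: 23.27
tool_pos: [419.2, -277.5, 4.1]
tcp_rot: [-0.425, 1.553, 3.031]
contact_force: [0.5, -0.3, 0.1]
grip_width: 87.7
```

step_arm:
  targets:
    - [[-0.02,0,0,0],[-0.05,0,0,0],[-0.08,0,0,0],[-0.12,0,0,0],[-0.15,0,0,0]]

```text
time: 23.68
tool_pos: [422.2, -277.9, 156.7]
tcp_rot: [-0.376, 1.554, 3.08]
contact_force: [1.0, -1.4, -0.7]
grip_width: 92.2
```

```bash
python3 -c "
from h import *
o=bot.get_obs(); print(o['tool_pos'],o['contact_force'],o['grip_width'])
c=cap('wrist','w20'); barfit(c,np.array([419,-283.]),18,-5,8)
P=cloud(cap('top','t20')); cap('scene','s20')
q=sel(P,742,-55,75,80,150); A=np.c_[q[:,:2]-[742,-55],np.ones(len(q))]; k=np.linalg.lstsq(A,q[:,2],rcond=None)[0]; print(k)
print(cv2.minAreaRect(sel(P,742,-55,130,80,150)[:,:2].astype(np.float32)))
q=sel(P,581,-4,48,27,42); print('blk',len(q),cv2.minAreaRect(q[:,:2].astype(np.float32)))
i=cv2.imread('pics/s20.png')[140:290,180:380]; j=cv2.imread('pics/t20.png')[90:285,110:370]
cv2.imwrite('pics/f20.png',np.hstack([cv2.resize(x,(400,300),interpolation=cv2.INTER_CUBIC) for x in(i,j)]))"
```

```text
[ 422.18470486 -277.93767296  156.65075887] [ 1.01721779 -1.35725721 -0.69756391] 92.15424507432289
   s 0 z [14.8 16.  17. ] 280
   s 20 z [ 15.4 247.2 249.5] 590
   s 40 z [237.3 261.6 272. ] 5994
   s 60 z [ 1.5 11.8 12.9] 315
   s 80 z [ 1.3 11.7 13. ] 303
   s 100 z [ 1.4 11.7 12.7] 317
   s 120 z [ 1.2 11.6 12.9] 301
   s 140 z [ 1.3 11.7 12.7] 300
   s 160 z [ 1.3 10.9 12.3] 284
   s 180 z [ 1.1  9.4 10.9] 273
   s 200 z [ 0.5  8.5 10. ] 56
[-1.07934494e-01  2.29199550e-02  1.02649294e+02]
((743.96044921875, -55.24580383300781), (169.56768798828125, 191.91299438476562), 78.82660675048828)
blk 91 ((577.4287109375, -3.1464061737060547), (49.51779556274414, 20.929651260375977), 78.69500732421875)
```

View pics/f20.png

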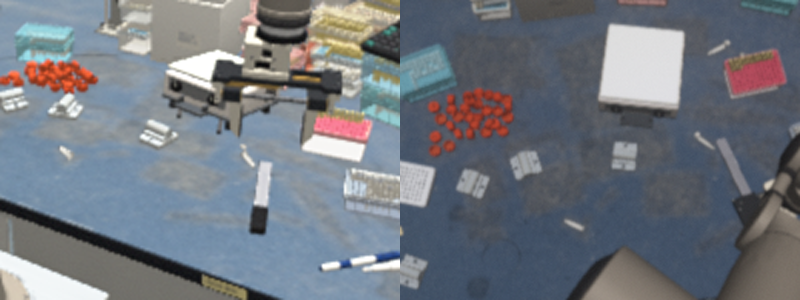

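The left half shows the stirrer up on its stand at (205,95) with the bar flat at (261,198). The right half shows the block at (625,155) clear of the lug, and the bystanders unmoved. I'm handing in.

```bash
python3 -c "
from h import *
print(bot.close_job())"
```

```text
the job is handed in; nothing more can be done
None
```

The stirrer now stands on its folding stand, and the bar lies flat on the bench, well away from the lug. I handed the job in at about 24 s of the 72 s allowed.

**What I did:**
- I set the fulcrum block nearest to the base in front of the lug, about 55 mm from its edge and 19 mm off the lug's middle.
- The gripper cannot tilt, so I tipped the bar in its grip by raising the handle with the toe held under the lug. This put only 1–2 N on the lug and did not lift the stirrer.
- I then laid the bar over the ridge and levered with up to about 10 N at the handle. The front rose 7.5° and the stand swung out.
- I let the stirrer down, drew the bar out along its axis and put it back near where it started.

**Last checks:**
- **Stirrer:** it stays tilted 6.3°, as it should on its stand, and its measured centre is within about 3 mm of the start. One stand leg was visible in the raised view. In the last picture, the stand could only be judged from the tilt.
- **Bar:** it is flat, with its top at 11.7 mm, and touches neither the stirrer nor the block.
- **Gripper:** it is open, 157 mm above the bench and touching nothing.
- **Bystanders:** they look unmoved in the last pictures; I did not measure them.
- **Disagreement:** the block read about 4 mm further back from the lug than when I placed it. That may be a real shift during levering or a difference between the two cameras.

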